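# Swap the flat table light and load the charged ones

### The job

Put the flat light (grey cap) from its terracotta holder into the well of the silver charger, then open only the compartment with the orange tab, take out every charged light (yellow cap) and nest each one upright and fully home in a terracotta holder of its own. Close the orange lid fully again at the end, leave the other two lids shut, and do not disturb the dish, the glasses case or the clip stand.

Things in the scene. Friction and masses are not known exactly. Their poses are not given: they have to be found in the camera images.
- fresh1: charged light, yellow cap on a white cone. Origin: centre of its underside, z up its axis. Cone 24 mm across at the underside, 44 mm at 18 mm height (rim to 21 mm); above, a cylindrical cap 32 mm across, from 21 to 48 mm height, rounded off at 52: grip it there. About 60 g. Starts upright in the orange compartment. Two or three of the three exist; an absent one reads None
- fresh2: charged light, yellow cap on a white cone. Origin: centre of its underside, z up its axis. Cone 24 mm across at the underside, 44 mm at 18 mm height (rim to 21 mm); above, a cylindrical cap 32 mm across, from 21 to 48 mm height, rounded off at 52: grip it there. About 60 g. Starts upright in the orange compartment. Two or three of the three exist; an absent one reads None
- fresh3: charged light, yellow cap on a white cone. Origin: centre of its underside, z up its axis. Cone 24 mm across at the underside, 44 mm at 18 mm height (rim to 21 mm); above, a cylindrical cap 32 mm across, from 21 to 48 mm height, rounded off at 52: grip it there. About 60 g. Starts upright in the orange compartment. Two or three of the three exist; an absent one reads None
- flat: the flat (empty) light: same shape and size as the charged ones but with a grey cap. Starts seated in one of the three holders. Origin: centre of its underside
- holder1: terracotta holder: loose cup on a round foot 64 mm across, 32 mm high, 220 g. Origin: centre of its underside, z up. Its conical mouth (42 mm across at the rim) narrows downward to match a light's cone, which centres itself: a seated light's origin is 16 mm above the holder's, its cone resting on the cup's walls, not on the bottom
- holder2: terracotta holder: loose cup on a round foot 64 mm across, 32 mm high, 220 g. Origin: centre of its underside, z up. Its conical mouth (42 mm across at the rim) narrows downward to match a light's cone, which centres itself: a seated light's origin is 16 mm above the holder's, its cone resting on the cup's walls, not on the bottom
- holder3: terracotta holder: loose cup on a round foot 64 mm across, 32 mm high, 220 g. Origin: centre of its underside, z up. Its conical mouth (42 mm across at the rim) narrows downward to match a light's cone, which centres itself: a seated light's origin is 16 mm above the holder's, its cone resting on the cup's walls, not on the bottom
- charger_well (a point): on the axis of the conical well of the silver slim charger (a fixed slab 90 x 120 x 12 mm carrying one cup of the same shape as a holder's, rim 38 mm above the table). The point is 6 mm above the table; a seated light's origin is 16 mm above this point
- box_orange: compartment with the orange tab: clear acrylic tray, 180 (x) x 100 (y) x 24 mm high outside, wall and floor 4 mm. Origin: centre of its underside, 6 mm above the table; x points from the tab side (facing the robot) to the hinge, y along the row. Fixed; three stand side by side, 104 mm apart, in any order; holds the charged lights in a line along x
- lid_orange (a joint): hinge of the lid with the orange tab, rad: 0 closed, grows as it opens, stop at 1.9. The clear lid is an upturned tray 42 mm deep (closed, its top is 73 mm above the table), 90 g; the hinge has friction (0.14 N m), so the lid stays where it is left
- lid_orange_tab (a point): grip point of the orange tab, 24 mm wide (y) and 8 mm thick, that stands out 40 mm from the lid's front; this point is 30 mm out. Moves with the lid: 210 mm from the hinge along the lid, 21 mm above it when closed. Can be pinched from above by its sides, along the compartment's y, and turns between the fingers as the lid swings
- lid_orange_hinge (a point): point on the hinge axis of the orange-tabbed lid, at the middle of its far lower edge; the axis is the compartment's y. Turning by the joint value about +y carries the tab up and over towards the compartment's +x
- box_blue: compartment with the blue tab: clear acrylic tray, 180 (x) x 100 (y) x 24 mm high outside, wall and floor 4 mm. Origin: centre of its underside, 6 mm above the table; x points from the tab side (facing the robot) to the hinge, y along the row. Fixed; three stand side by side, 104 mm apart, in any order; holds other odds and ends
- lid_blue (a joint): hinge of the lid with the blue tab, rad: 0 closed, grows as it opens, stop at 1.9. The clear lid is an upturned tray 42 mm deep (closed, its top is 73 mm above the table), 90 g; the hinge has friction (0.14 N m), so the lid stays where it is left
- lid_blue_tab (a point): grip point of the blue tab, 24 mm wide (y) and 8 mm thick, that stands out 40 mm from the lid's front; this point is 30 mm out. Moves with the lid: 210 mm from the hinge along the lid, 21 mm above it when closed. Can be pinched from above by its sides, along the compartment's y, and turns between the fingers as the lid swings
- lid_blue_hinge (a point): point on the hinge axis of the blue-tabbed lid, at the middle of its far lower edge; the axis is the compartment's y. Turning by the joint value about +y carries the tab up and over towards the compartment's +x
- box_green: compartment with the green tab: clear acrylic tray, 180 (x) x 100 (y) x 24 mm high outside, wall and floor 4 mm. Origin: centre of its underside, 6 mm above the table; x points from the tab side (facing the robot) to the hinge, y along the row. Fixed; three stand side by side, 104 mm apart, in any order; holds other odds and ends
- lid_green (a joint): hinge of the lid with the green tab, rad: 0 closed, grows as it opens, stop at 1.9. The clear lid is an upturned tray 42 mm deep (closed, its top is 73 mm above the table), 90 g; the hinge has friction (0.14 N m), so the lid stays where it is left
- lid_green_tab (a point): grip point of the green tab, 24 mm wide (y) and 8 mm thick, that stands out 40 mm from the lid's front; this point is 30 mm out. Moves with the lid: 210 mm from the hinge along the lid, 21 mm above it when closed. Can be pinched from above by its sides, along the compartment's y, and turns between the fingers as the lid swings
- lid_green_hinge (a point): point on the hinge axis of the green-tabbed lid, at the middle of its far lower edge; the axis is the compartment's y. Turning by the joint value about +y carries the tab up and over towards the compartment's +x
- dish: bystander: loose terracotta dish, 100 mm diameter, 24 mm high, origin at the centre of its underside
- glasses_case: bystander: loose aluminium reading-glasses case, 62 x 160 x 34 mm, origin at the centre of its underside
- clip_stand: bystander: loose wooden stand, foot 80 x 90 mm, 130 mm high, with a spring clip holding a small blue plastic case; origin at the centre of its underside
Not all that is in view belongs to the job. What is shaped like the holder1 but green or pink is not meant.

How it is judged:
By the outcome, as a careful person would: the job done as asked, in the order asked, and still so for the second after the job is handed in, with the robot touching nothing.
Of fresh1, fresh2, fresh3 only 2 to 3 are there at a start; the rules pass over those that are not, and their reading is None.
At some moment in a run one of holder1, holder2, holder3 may be knocked a few centimetres aside while the robot is not near it.
It also fails if it takes over 210 s, if anything falls off the work surface, if the arm or the gripper's body presses on something with over 40 N, if the wrist force passes 120 N, or if a joint passes its speed limit or range.

### The arm

A 6-joint arm with a two-finger parallel gripper is mounted at the origin on the work surface. World frame = base frame: x ahead of the robot, y to its left, z up, the work surface at z = 0. Lengths are in m, angles in degrees, forces in N, time in s.
With the tool pointing down it reaches from about 0.375 to 0.75 m from the base axis. Payload 9 kg.
Tool frame: the origin (TCP) lies where the fingers leave the gripper's body, on its centre line; the fingertips stand 73 mm ahead of it and the grasp point (between the pads) lies 54 mm ahead of it (robot.tip_reach is the distance from the TCP to the fingertips, in m); z points along the fingers, y is the line along which they close (so a half turn about z gives the same grasp; the last joint's range is limited). The gripper opens to 85 mm and grips with 20 to 120 N. Pads are 22 mm wide; open, the fingers measure 114 mm over their backs; the gripper's body (76 mm by 85 mm) begins 54 mm behind the grasp point. The pads swing forward as they close: fully open they stand 13 mm farther back than shut.
Start: joints at [-12.473, 5.964, 5.575, 89.605, 0, 77.527], TCP at [0.6, 0, 0.304] pointing down, gripper open.
Joint ranges: [-171.21, 171.21], [-48.23, 106.86], [-62.78, 66.21], [-105.2, 120.99], [-86.42, 89.51], [-180, 180]. Speed limits (degrees/s): [127.2, 127.2, 147.25, 180, 180, 180].

### API

Orientations are given as [roll, pitch, yaw] about the fixed x, y, z axes, in that order (R = Rz(yaw) Ry(pitch) Rx(roll)).
In Python, from plant import robot gives the robot as it stands. Calls block until the motion is done:
- robot.move_pose(position, orientation): joint-space move of the TCP to a pose.
- robot.line_to(position, vel=0.15, rotation=None, guard=None): straight line of the TCP; rotation=None keeps the orientation; vel is the mean speed in m/s. With guard (N) it stops when the force on the tool has changed by that much, and returns True; else False.
- robot.goto_joints(angles): joint-space move.
- robot.set_gripper(opening): finger opening in m; the grip force is fixed at half the most; returns when the fingers have stopped.
- robot.pause(seconds).
- robot.ik(position, orientation): joint angles nearest the present ones, or None.
- robot.observe(): the state.
- robot.grab_frame(name): name is "scene" or "side" or "wrist"; returns the picture (384x512x3 uint8, blue, green, red); there is no depth.
- robot.get_calibration(name): a dict with "vertical_fov" (degrees; the focal length in pixels is half the picture's height over the tangent of half this angle, whatever the lens; pixels are square), "cx", "cy" (the principal point, pixels), "rvec" (rotation vector, rad) and "tvec" (3), from world to camera coordinates, as OpenCV has them. Camera axes: x right, y down, z forward; pixel columns grow to the right and rows downward; lengths in m; the calibration is good to about 2 mm. A picture is of the moment at which its call begins: read the wrist's pose just before it. get_calibration takes no time and is no camera call; for the wrist camera it gives the pose at the moment of the call.
A pose or a line that the arm cannot do raises robot.IKError and nothing moves.
- robot.job_done(): hands the job in; it is judged then, once.
The state is a dict: "time": time; "q": joint angles; "qvel": joint speeds; "joint_torque": joint torques, N m; "tool_pos": TCP position; "tcp_rot": TCP orientation; "ft_force": force on the tool from outside, world axes, zero at the start; "torque": the same for the moment, N m; "gripper_width": finger opening in m; "gripper_force": force on a finger pad.
Only numpy, scipy, OpenCV 4.12 (cv2) and the standard library are available. Lean on these libraries where they do the work, as an engineer would, in place of code of your own. Each camera call takes 0.05 s, during which the arm holds its last target. There are 200 camera calls.

## Working session

There is one attempt and no reset: what is moved stays moved. The work goes in short steps, each a Python script; the robot and the scene stay as the last script left them, time stands still between calls to the robot, and variables do not carry over. Pictures are saved under pics/ and viewed, at most 14 in all, crops included, and the job is handed in when it is done.

```bash
ls; mkdir -p pics; python3 - <<'E'
from plant import robot
import cv2,numpy as np
for n in("scene","side","wrist"):
    c=robot.get_calibration(n);im=robot.grab_frame(n);cv2.imwrite(f"pics/{n}0.png",im)
    R=cv2.Rodrigues(np.array(c["rvec"]))[0];print(n,c["vertical_fov"],c["cx"],c["cy"],(-R.T@np.array(c["tvec"]).ravel()).round(3),R[2].round(3))
a=cv2.imread("pics/scene0.png");b=cv2.imread("pics/side0.png")
cv2.imwrite("pics/a.png",cv2.resize(a,(800,600),interpolation=2));cv2.imwrite("pics/b.png",cv2.resize(b,(800,600),interpolation=2))
E
```

```text
pics
scene 54.299608538259086 256.04482036730974 196.41594741617695 [1.107 0.155 0.802] [-0.603 -0.226 -0.765]
side 54.29943545117175 256.5109058517373 191.98121591614984 [-0.002 -0.536  0.714] [ 0.55   0.505 -0.665]
wrist 64.5273682594316 254.63696518132647 190.05245195011832 [0.6   0.08  0.372] [-0.    -0.309 -0.951]
```

View pics/a.png

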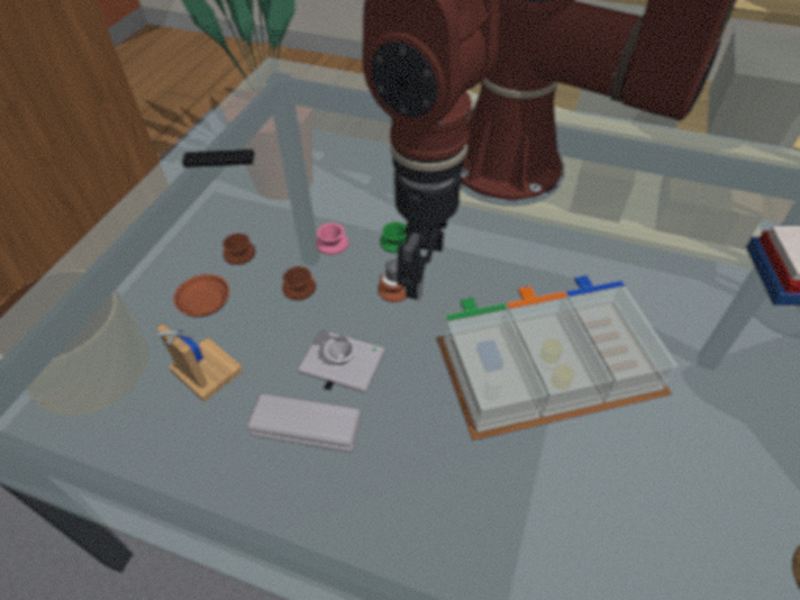

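View pics/b.png

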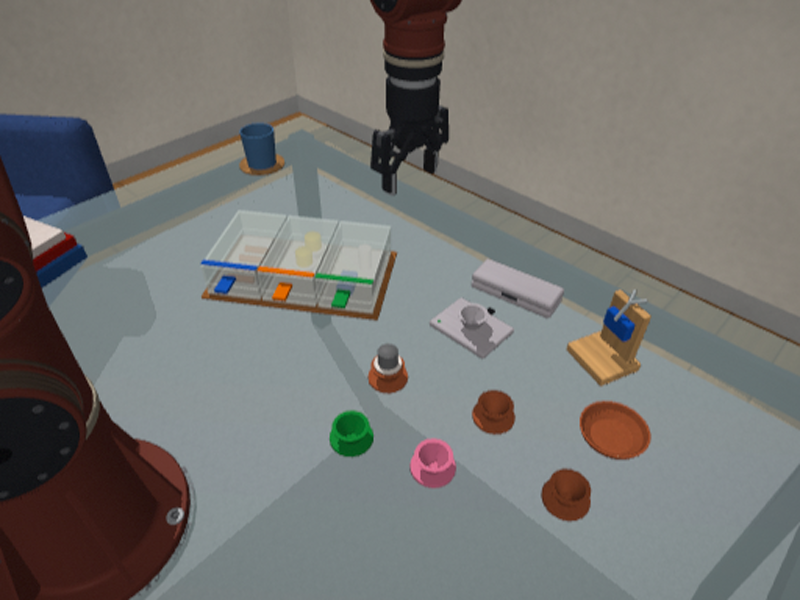

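Side view (800x600 px): the flat light is at (388,370) in a terracotta holder. The empty terracotta holders are at (494,410) and (567,493). The green (351,432) and pink (433,460) cups are decoys by colour, and the terracotta item at (615,430) is the wide dish. The charger well is at (472,318) and the orange tab is at (282,292), in the middle compartment, with two yellow caps near (305,255) and (312,241).

```bash
cat > h.py <<'E'
from plant import robot
import cv2,numpy as np
def cam(n):
    c=robot.get_calibration(n);R=cv2.Rodrigues(np.array(c["rvec"],float))[0];t=np.array(c["tvec"],float).ravel()
    return R,-R.T@t,192/np.tan(np.radians(c["vertical_fov"]/2)),c["cx"],c["cy"]
def ray(k,uv):
    R,o,f,cx,cy=k;d=R.T@np.array([(uv[0]-cx)/f,(uv[1]-cy)/f,1]);return o,d
def cast(k,uv,z):
    o,d=ray(k,uv);return (o+d*(z-o[2])/d[2])
def proj(k,p):
    R,o,f,cx,cy=k;q=R@(np.array(p)-o);return np.array([f*q[0]/q[2]+cx,f*q[1]/q[2]+cy])
def cross(k1,u1,k2,u2):
    (o1,d1),(o2,d2)=ray(k1,u1),ray(k2,u2)
    s=np.linalg.lstsq(np.c_[d1,-d2],o2-o1,rcond=None)[0];return (o1+s[0]*d1+o2+s[1]*d2)/2
def mask(im,lo,hi):
    return cv2.inRange(cv2.cvtColor(im,cv2.COLOR_BGR2HSV),np.array(lo),np.array(hi))
def blobs(m,amin=30):
    n,l,s,c=cv2.connectedComponentsWithStats(m);return [(c[i],s[i],l==i) for i in range(1,n) if s[i][4]>=amin]
E
python3 - <<'E'
from h import *
S=cam("side");C=cam("scene")
P={'flat':((388,350),(393,270)),'hA':((494,398),(298,275)),'hB':((568,482),(238,242)),'well':((472,312),(337,345)),
'otab':((282,292),(527,294)),'gtab':((341,299),(468,304)),'btab':((225,285),(584,284)),'y1':((305,255),(551,348)),'y2':((312,241),(563,374)),
'dish':((615,425),(202,293)),'case':((517,283),(305,415))}
for k,(a,b) in P.items():
    a=np.array(a)/1.5625;b=np.array(b)/1.5625
    print(k,cross(S,a,C,b).round(3),cast(S,a,.03)[:2].round(3))
print('mat',[cast(S,np.array(p)/1.5625,0)[:2].round(3) for p in((205,297),(376,316),(396,253))],[cast(C,np.array(p)/1.5625,0)[:2].round(3) for p in((475,436),(669,394),(440,342))])
im=robot.grab_frame("side")
for lo,hi in(((5,200,150),(14,255,255)),((50,150,80),(75,255,255)),((105,150,100),(125,255,255))):
    print([ (c.round(1),s[:5]) for c,s,_ in blobs(mask(im,lo,hi),40)])
cv2.imwrite("pics/c.png",cv2.resize(im[140:340,120:420],(800,533),interpolation=2))
E
```

```text
flat [ 0.443 -0.104  0.057] [ 0.461 -0.085]
hA [ 0.494 -0.269  0.038] [ 0.499 -0.266]
hB [ 0.45  -0.419  0.033] [ 0.453 -0.419]
well [ 0.615 -0.136  0.042] [ 0.625 -0.127]
otab [0.418 0.128 0.052] [0.433 0.15 ]
gtab [0.475 0.04  0.055] [0.492 0.061]
btab [0.362 0.216 0.051] [0.374 0.239]
y1 [0.516 0.186 0.049] [0.531 0.204]
y2 [0.556 0.213 0.046] [0.57  0.229]
dish [ 0.581 -0.419  0.026] [ 0.579 -0.42 ]
case [ 0.744 -0.137  0.029] [ 0.743 -0.138]
mat [array([0.346, 0.271]), array([0.526, 0.008]), array([0.685, 0.11 ])] [array([0.677, 0.111]), array([0.505, 0.381]), array([0.526, 0.009])]
[(array([182.9, 173.7]), array([165, 171,  36,   6,  67], dtype=int32)), (array([179.9, 186.7]), array([174, 182,  12,  10,  70], dtype=int32))]
[(array([220., 178.]), array([202, 175,  37,   7,  87], dtype=int32)), (array([217.7, 190.9]), array([212, 186,  12,  11,  94], dtype=int32)), (array([224.5, 277.5]), array([211, 263,  28,  29, 556], dtype=int32))]
[(array([146.1, 169.3]), array([129, 167,  35,   6,  87], dtype=int32)), (array([143.2, 181.7]), array([137, 177,  13,  11,  87], dtype=int32)), (array([400.8, 208.6]), array([396, 201,  10,  17,  85], dtype=int32))]
```

View pics/c.png

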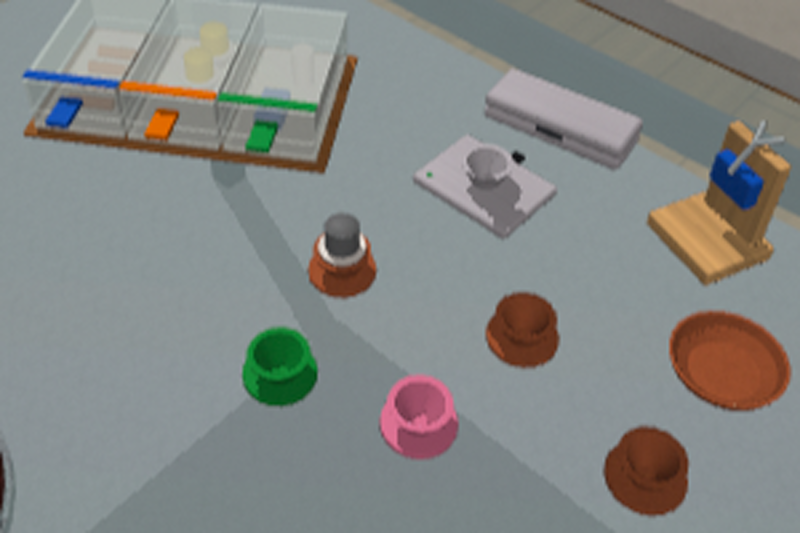

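The crop confirms the flat light is in the terracotta holder. The empty terracotta holders are the two right of the pink cup, and the green and pink cups are excluded by colour. Next I look at the wrist picture.

```bash
python3 - <<'E'
from h import *
o=robot.observe();print(o['tcp_rot'],o['tool_pos'],o['time'],robot.tip_reach)
for p,y in(((.50,-.15,.33),None),):
    robot.move_pose(p,o['tcp_rot'])
k=cam("wrist");im=robot.grab_frame("wrist");cv2.imwrite("pics/w1.png",im);np.save("w1.npy",np.array(k,dtype=object),allow_pickle=True)
cv2.imwrite("pics/w1b.png",cv2.resize(im,(800,600),interpolation=2))
for n,p in dict(flat=(.443,-.104,.068),hA=(.494,-.269,.032),hB=(.45,-.419,.032),well=(.615,-.136,.038),otab=(.418,.128,.052)).items(): print(n,proj(k,p)*1.5625)
E
```

```text
[-1.79955967e+02 -9.34337626e-03  9.00010037e+01] [5.99862462e-01 4.08499457e-05 3.03430212e-01] 0.2 0.0726
flat [313.27300366 194.68467347]
hA [389.80305255 384.73083817]
hB [344.79903797 524.23690726]
well [546.89641098 233.20980037]
otab [ 251.44892796 -225.55594936]
```

View pics/w1b.png

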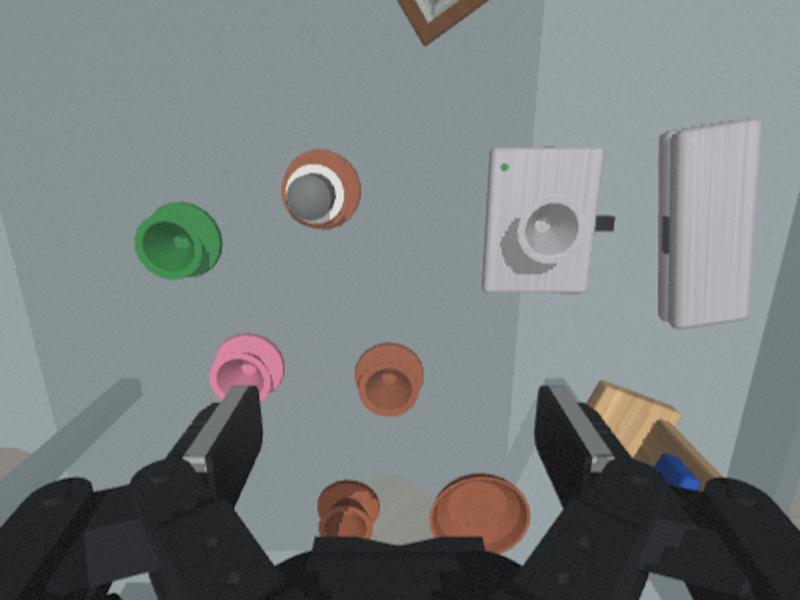

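The wrist picture shows the flat cap at (311,197), its white rim around (316,194), the well at (550,229) and holder A's mouth at (389,384).

```bash
cat >> h.py <<'E'
G=.054
def at(p,z,rot,vel=.15,guard=None): return robot.line_to([p[0],p[1],z],vel=vel,rotation=rot,guard=guard)
def pick(p,zo,rot,up,op=.06):
    """p xy; zo = light origin z"""
    robot.set_gripper(op); robot.move_pose([p[0],p[1],up],rot)
    at(p,zo+.044+G,rot,.12,guard=15); robot.set_gripper(.0)
    o=robot.observe();print('grip',o['gripper_width'],o['gripper_force'],o['tool_pos'][2],o['time'])
    at(p,up,rot,.15);print('lifted w',robot.observe()['gripper_width'])
def place(p,zo,rot,up,dz=.044):
    robot.move_pose([p[0],p[1],up],rot); at(p,zo+dz+G+.012,rot,.15)
    g=at(p,zo+dz+G-.003,rot,.02,guard=8);o=robot.observe();print('place',g,o['tool_pos'][2]-(zo+dz+G),o['ft_force'])
    robot.set_gripper(.055); robot.pause(.2); at(p,up,rot,.2)
E
python3 - <<'E'
from h import *
k=tuple(np.load("w1.npy",allow_pickle=True));im=cv2.imread("pics/w1.png")
sub=np.zeros(im.shape[:2],np.uint8);sub[95:147,178:232]=255
hsv=cv2.cvtColor(im,cv2.COLOR_BGR2HSV)
w=((hsv[...,1]<40)&(hsv[...,2]>185)&(sub>0)).astype(np.uint8)
pts=np.argwhere(w)[:,::-1].astype(np.float32);h=cv2.convexHull(pts);e=cv2.fitEllipse(h);print(e)
m=mask(im,(0,80,60),(14,255,255))
for c,s,l in blobs(m,200): print('terra',c*1.5625,s)
c1=cast(k,e[0],.036)[:2];c2=cast(k,np.array((311,197))/1.5625,.066)[:2];print('flat ring',c1,'cap',c2)
we=cast(k,np.array((550,229.5))/1.5625,.038)[:2];print('well',we)
c=((389,384))
print('hA mouth',cast(k,np.array((389.5,385))/1.5625,.032)[:2],'foot',cast(k,np.array((389.5,373))/1.5625,.006)[:2])
if np.linalg.norm(c1-c2)<.005:
    rot=[180,0,90];f=(c1+c2)/2
    pick(f,.016,rot,.21); np.save('flat_holder.npy',f)
    im=robot.grab_frame("wrist");cv2.imwrite("pics/w2.png",im)
E
```

```text
((201.17352294921875, 123.1920394897461), (35.53389358520508, 37.913230895996094), 136.03073120117188)
terra [437.02065678  17.14512712] [255   0  56  29 590]
terra [328.39091615 182.13509317] [180  96  51  50 805]
terra [388.36521842 378.55515399] [ 227  220   44   46 1591]
terra [480.90322066 511.6363733 ] [ 275  303   64   52 2352]
terra [347.24378084 509.91210938] [ 203  308   40   37 1216]
flat ring [ 0.43829406 -0.1056576 ] cap [ 0.44099733 -0.10577448]
well [ 0.61709278 -0.13314529]
hA mouth [ 0.49373688 -0.26926016] foot [ 0.49329815 -0.27105531]
grip 0.030300922793289223 58.874841928482056 0.11482906424766223 3.3333
lifted w 0.030098537531695606
```

```bash
python3 - <<'E'
from h import *
rot=[180,0,90];we=[.6171,-.1331]
place(we,.022,rot,.21)
robot.move_pose([.55,-.13,.33],rot)
k=cam("wrist");im=robot.grab_frame("wrist");np.save("w3.npy",np.array(k,dtype=object),allow_pickle=True);cv2.imwrite("pics/w3.png",im);cv2.imwrite("pics/w3b.png",cv2.resize(im[40:340],(800,469),interpolation=2))
print(proj(k,(we[0],we[1],.072)),proj(k,(we[0],we[1],.042)),proj(k,(.44,-.1057,.032)),robot.observe()['time'])
for c,s,l in blobs(mask(im,(0,80,60),(14,255,255)),200): print('terra',c,s,cast(k,c,.016))
E
```

```text
place True 0.000987111550124209 [0.38316889 1.36168447 3.04379001]
[315.13676411 170.03625465] [310.40168739 163.86879193] [162.8396575 139.6124502] 8.025
terra [243.58969466  19.97805344] [ 200    0   93   47 1048] [0.53786869 0.02540658 0.016     ]
terra [168.22932145 137.05993066] [ 142  112   53   50 2019] [ 0.44221728 -0.10492669  0.016     ]
terra [216.78629329 254.73249816] [ 200  233   37   46 1357] [ 0.49663042 -0.27110787  0.016     ]
terra [272.90721003 332.2200627 ] [ 243  314   63   35 1595] [ 0.57887847 -0.4073983   0.016     ]
terra [199.46449136 332.49136276] [188 318  24  35 521] [ 0.46443608 -0.40798599  0.016     ]
```

View pics/w3b.png

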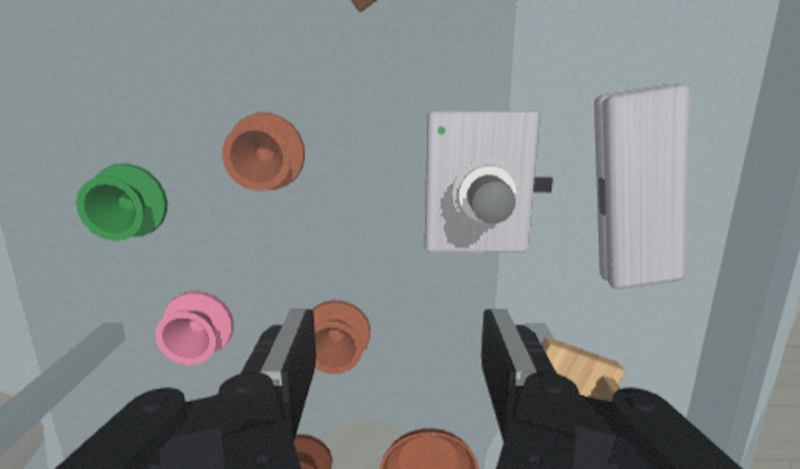

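The flat light sits upright in the well: cap at crop (491,201), which matches the prediction. Its holder stayed at (0.440,-0.105). Now the orange tab.

```bash
python3 - <<'E'
from h import *
rot=[180,0,-147.3]
p=[.45,.15,.30]
print(robot.ik(p,rot),robot.observe()['q'])
robot.move_pose(p,rot)
k=cam("wrist");im=robot.grab_frame("wrist");cv2.imwrite("pics/w4.png",im);cv2.imwrite("pics/w4b.png",cv2.resize(im,(800,600),interpolation=2));np.save("w4.npy",np.array(k,dtype=object),allow_pickle=True)
for n,(lo,hi) in dict(o=((5,180,130),(14,255,255)),g=((50,150,60),(75,255,255)),b=((105,150,80),(125,255,255))).items():
    for c,s,l in blobs(mask(im,lo,hi),60): print(n,c*1.5625,s,cast(k,c,.056)[:2])
print(proj(k,(.418,.128,.052))*1.5625,robot.observe()['time'])
E
```

```text
[  2.57893595 -16.16969218 -15.77039849  90.39929369   0.
 -30.12106405] [-2.65611579e+01  3.54763765e-01  2.30171228e+00  9.20868457e+01
  1.41543270e-03  6.34455526e+01]
b [556.06353852 203.33034366] [345 115  24  32 662] [0.36006334 0.21407127]
b [562.16322816 257.94296117] [ 310  160  101   12 1030] [0.38643678 0.24027089]
[396.48035413 206.19981406] 9.525
```

View pics/w4b.png

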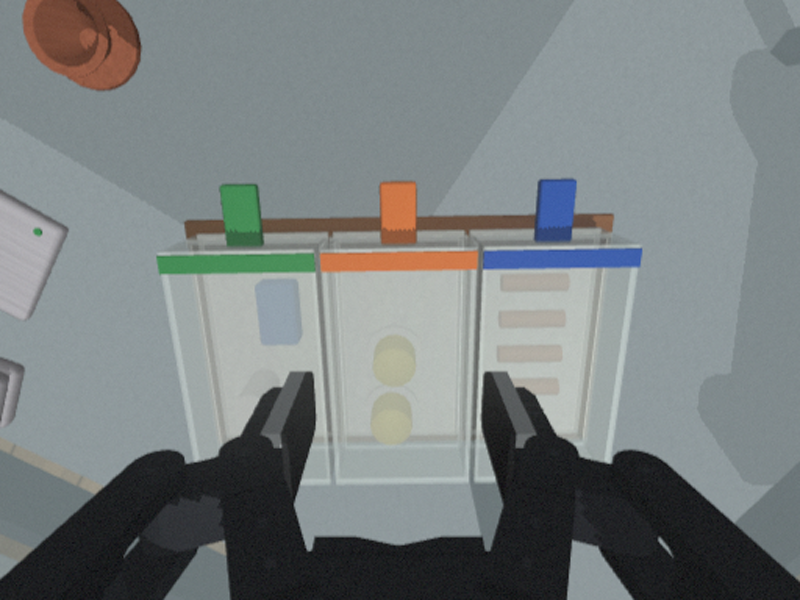

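The wrist picture shows tab tips: green (240,184), orange (398,182) and blue (556,180). Two yellow caps are visible, near (394,352) and (391,410); the slot nearest the tab is empty.

```bash
python3 - <<'E'
from h import *
k=tuple(np.load("w4.npy",allow_pickle=True));c=lambda u,v,z:cast(k,np.array((u,v))/1.5625,z)[:2]
g,o,b=c(240,184.5,.056),c(398,182,.056),c(556,180,.056)
d=b-g;yaw=np.degrees(np.arctan2(-d[0],d[1]));print(g,o,b,np.linalg.norm(d),yaw)
# orange strip at lid front: along-y direction
print('strip top edge mid',c(398.5,252,.073),'yaw from strips',[np.degrees(np.arctan2(-e[0],e[1])) for e in [c(640,249,.073)-c(159,255,.073)]])
y=np.radians(yaw);X=np.array((np.cos(y),np.sin(y)));Y=np.array((-X[1],X[0]))
tab=o+.010*X;H=tab+.21*X;print('tab',tab,'hinge',H)
for u,v in((394,350),(391,407)):
    p=c(u,v,.060);print('light(approx)',p,(p-H)@X+.09,(p-H)@Y)
np.savez('box.npz',tab=tab,H=H,X=X,Y=Y,yaw=yaw)
rot=[180,0,yaw-180]
# feasibility of the lid arc
zh=.052-.021
for t in np.arange(0,1.81,.2):
    x=-.21*np.cos(t)+.021*np.sin(t);z=zh+.21*np.sin(t)+.021*np.cos(t);q=H+x*X
    print(round(t,1),q.round(3),round(z,3),robot.ik([q[0],q[1],z+G],rot) is not None)
E
```

```text
[0.4601756 0.0356715] [0.4041029  0.12028711] [0.3484728  0.20479974] 0.2026866459468032 33.4432517669649
strip top edge mid [0.43929074 0.14321707] yaw from strips [np.float64(33.38147651006159)]
tab [0.41244722 0.12579822] hinge [0.58767796 0.24153149]
light(approx) [0.50303123 0.18031331] -0.014369944882390712 -0.004432683351037176
light(approx) [0.54291706 0.20309975] 0.031469930526928945 -0.007400456831955338
0.0 [0.412 0.126] 0.052 True
0.2 [0.419 0.13 ] 0.093 True
0.4 [0.433 0.139] 0.132 True
0.6 [0.453 0.153] 0.167 True
0.8 [0.478 0.169] 0.196 True
1.0 [0.508 0.189] 0.219 True
1.2 [0.541 0.21 ] 0.234 True
1.4 [0.575 0.233] 0.242 True
1.6 [0.61  0.256] 0.24 True
1.8 [0.645 0.279] 0.231 True
```

```bash
cat >> h.py <<'E'
import os
if os.path.exists('box.npz'):
    B=np.load('box.npz');H,X,Y=B['H'],B['X'],B['Y'];ROT=[180,0,float(B['yaw'])-180]
def arc(t):
    x=-.21*np.cos(t)+.021*np.sin(t);z=.031+.21*np.sin(t)+.021*np.cos(t);q=H+x*X
    return [q[0],q[1],z+G]
def swing(ts,vel=.12):
    for t in ts:
        robot.line_to(arc(t),vel=vel)
        f=np.array(robot.observe()['ft_force'])
        if np.linalg.norm(f)>25: print('F',round(t,2),f.round(1))
        if np.linalg.norm(f)>60: print('stop');return False
    return True
E
python3 - <<'E'
from h import *
robot.set_gripper(.05);a=arc(0)
robot.move_pose([a[0],a[1],.2],ROT);print(robot.line_to(a,vel=.1,guard=15))
robot.set_gripper(0);o=robot.observe();print(o['gripper_width'],o['gripper_force'],o['ft_force'],o['tool_pos'])
print(swing(np.arange(.1,1.76,.11)))
o=robot.observe();print(o['gripper_width'],o['tool_pos'],o['time'],o['ft_force'])
im=robot.grab_frame("scene");cv2.imwrite("pics/s5.png",cv2.resize(im,(800,600),interpolation=2))
E
```

```text
False
0.02251604976121997 58.63500952720642 [-0.38591326 -1.1951057   4.73865186] [0.41290774 0.12568181 0.1066968 ]
True
0.022276377493685717 [0.63534087 0.27300784 0.28777406] 17.1583 [ 0.90050923 -5.01776071 -4.33332984]
```

View pics/s5.png

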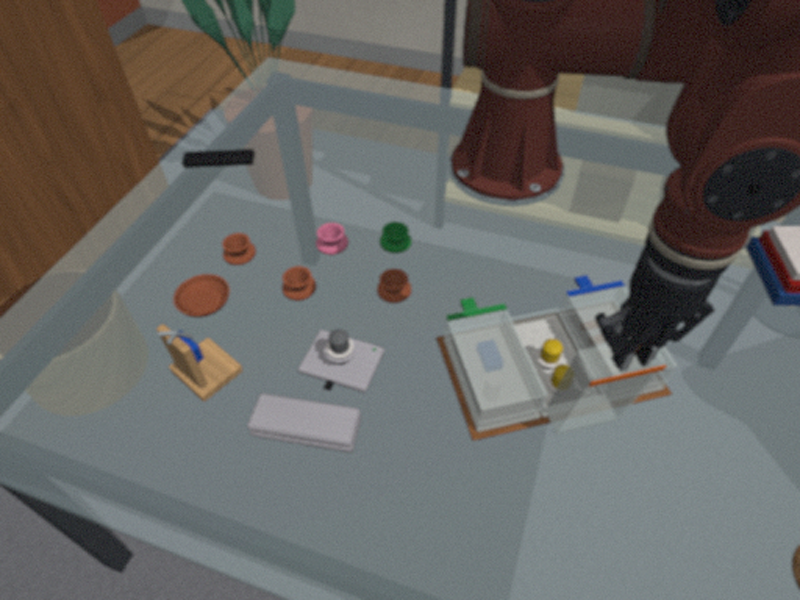

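The lid stands open at about 1.75 rad, with orange strip at (622,375). The other two lids are shut. I release it and view the lights.

```bash
python3 - <<'E'
from h import *
robot.set_gripper(.06);a=arc(1.75);robot.line_to([a[0],a[1],a[2]+.08],vel=.2)
robot.move_pose([.45,.15,.33],ROT)
k=cam("wrist");im=robot.grab_frame("wrist");cv2.imwrite("pics/w6.png",im);np.save("w6.npy",np.array(k,dtype=object),allow_pickle=True)
cv2.imwrite("pics/w6b.png",cv2.resize(im,(800,600),interpolation=2))
for c,s,l in blobs(mask(im,(20,120,80),(35,255,255)),60):
    p=cast(k,c,.05)[:2];print('yellow',c*1.5625,s,p,(p-H)@X+.09,(p-H)@Y)
print(robot.observe()['time'])
E
```

```text
yellow [392.49727669 347.81794662] [239 211  25  24 459] [0.51760382 0.18927642] 0.0027295584035608167 -0.004984685000151505
yellow [389.33756806 397.82214156] [238 240  23  29 551] [0.55681557 0.21187519] 0.047903524224724665 -0.007737570153909524
19.2167
```

View pics/w6b.png

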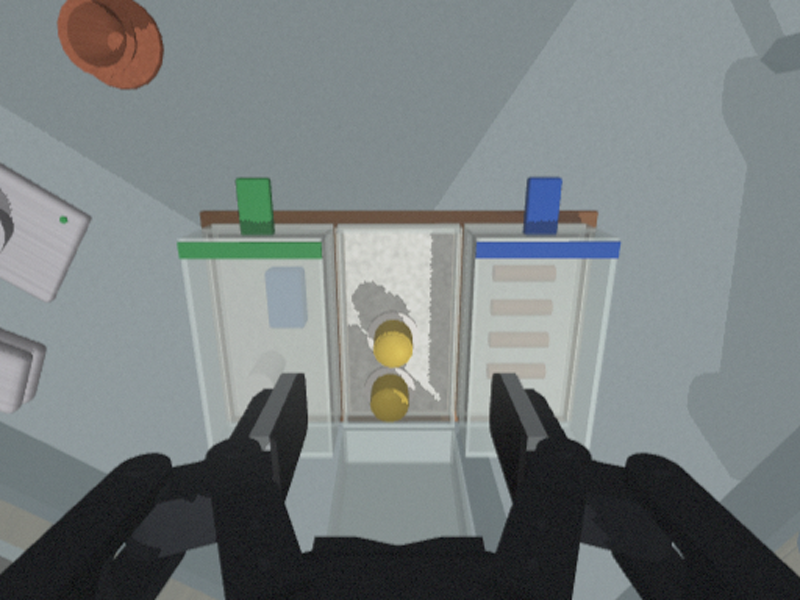

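Only two lights are present, upright, with top discs about (393,349) and (389,402). I take the nearer one first.

```bash
python3 - <<'E'
from h import *
k=tuple(np.load("w6.npy",allow_pickle=True));c=lambda u,v,z:cast(k,np.array((u,v))/1.5625,z)[:2]
print('tab scale',np.linalg.norm(c(543.5,178,.056)-c(254.5,178,.056))/.208, 'k',k[1])
for z in(.058,.050):
  for u,v in((393,349),(389,402)):
    p=c(u,v,z);print(z,p,(p-H)@X+.09,(p-H)@Y)
# box interior front wall/back wall & sides for reference (tray rim z=.030)
for n,u,v in(('front',398,228),('back',398,419),('left',340,320),('right',459,320)): 
    p=c(u,v,.030);print(n,(p-H)@X+.09,(p-H)@Y)
S=cam("side");C=cam("scene");A=robot.grab_frame("side");D=robot.grab_frame("scene")
ya=[b[0] for b in blobs(mask(A,(20,120,80),(35,255,255)),30)];yc=[b[0] for b in blobs(mask(D,(20,120,80),(35,255,255)),20)]
print(ya,yc)
for a in ya:
  for d in yc:
    p=cross(S,a,C,d)
    if abs(p[2]-.045)<.02: print('tri',p,(p[:2]-H)@X+.09,(p[:2]-H)@Y)
E
```

```text
tab scale 0.9749638075265131 k [0.38481742 0.10697257 0.39893806]
0.058 [0.51518452 0.18827001] 0.00015617358905975487 -0.004491170323801254
0.058 [0.55623405 0.21133874] 0.047122645771392704 -0.007864715327477432
0.05 [0.51824354 0.19017762] 0.003760027961195539 -0.0045852526834845985
0.05 [0.56025628 0.21378766] 0.05182855305470893 -0.008037956817483913
front -0.09007402348818344 -0.0006543042907756309
back 0.08073674075963666 -0.0005446510427565287
left -0.013414966764562677 -0.04871409421846305
right -0.01350137269068584 0.04998091047258558
[array([196.87394958, 159.15966387])] [array([352.83108108, 224.        ]), array([357.71428571, 239.31168831])]
tri [0.52554322 0.18749101 0.05698188] 0.008370485338445366 -0.01084997979835894
tri [0.5457429  0.21057146 0.03250426] 0.03794563618155993 -0.002723171565119916
```

```bash
cat >> h.py <<'E'
def holders(name="wrist",tag=None):
    k=cam(name);im=robot.grab_frame(name)
    if tag: cv2.imwrite(f"pics/{tag}.png",im);cv2.imwrite(f"pics/{tag}b.png",cv2.resize(im,(800,600),interpolation=2))
    for c,s,l in blobs(mask(im,(0,80,60),(14,255,255)),150): print(name,'terra',(c*1.5625).round(),s,cast(k,c,.016)[:2].round(4))
    return k,im
E
python3 - <<'E'
from h import *
pick([.5153,.1884],.010,ROT,.24,op=.046)
print(robot.observe()['time'])
r=[180,0,-90];print(robot.ik([.46,-.19,.30],r),robot.ik([.44,-.105,.2],r))
r=[180,0,90];print(robot.ik([.46,-.05,.30],r),robot.ik([.44,-.105,.2],r),robot.observe()['q'])
robot.move_pose([.47,-.10,.33],r)
holders("wrist","w7");holders("side")
E
```

```text
grip 0.029896712872432063 59.4540935754776 0.10913579492093571 21.6833
lifted w 0.029674203859083283
22.7167
[ -37.53658765  -12.01029166  -12.23100583   89.77928583    0.
 -127.53658765] [ -30.07040734  -20.36266727  -29.5455672    80.81710007    0.
 -120.07040734]
[-22.46898815 -18.26347481 -17.48436787  90.77910694   0.
  67.53101185] [-30.07040734 -20.36266727 -29.5455672   80.81710007   0.
  59.92959266] [ 6.41872301e+00 -3.14553168e+00 -1.04335532e+01  8.28128937e+01
 -3.88739657e-04 -2.70223503e+01]
wrist terra [520.  59.] [ 274    0  131   74 1284] [0.5594 0.0381]
wrist terra [362. 250.] [ 209  137   47   48 1798] [ 0.4413 -0.1042]
wrist terra [381. 532.] [225 333  36  16 374] [ 0.454 -0.394]
wrist terra [545. 557.] [344 342  12  30 189] [ 0.6227 -0.4252]
side terra [406.  43.] [239  21  41  13 364] [1.5889 0.9169]
side terra [400.  70.] [233  34  47  21 625] [1.3852 0.7569]
side terra [ 18. 178.] [  0  94  36  39 471] [0.2729 0.9215]
side terra [ 28. 258.] [  0 143  34  67 840] [0.1664 0.5961]
side terra [315. 299.] [129 162 124  43 546] [0.4701 0.1049]
side terra [389. 372.] [236 225  26  26 519] [ 0.4371 -0.1086]
side terra [494. 412.] [302 250  28  28 608] [ 0.4879 -0.2755]
side terra [614. 429.] [ 371  257   46   37 1289] [ 0.5823 -0.4205]
side terra [ 96. 537.] [   0  281  120  103 4230] [-0.0026 -0.0344]
side terra [567. 494.] [347 300  31  33 821] [ 0.4452 -0.4248]
```

View pics/w7b.png

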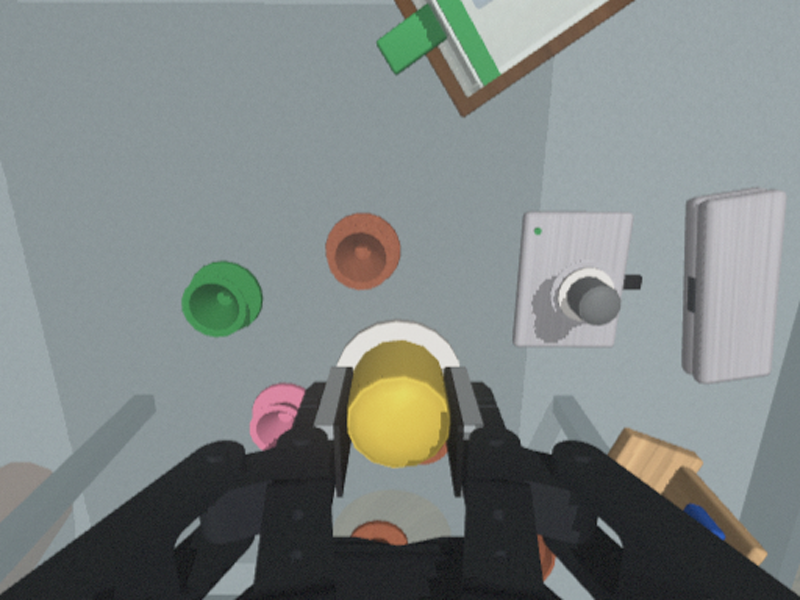

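The light is held upright, and holder 1 is unmoved at (362,250) px. I place it there.

```bash
python3 - <<'E'
from h import *
r=[180,0,90]
place([.4405,-.105],.016,r,.21)
robot.move_pose([.47,-.10,.33],r)
k,im=holders("wrist","w8")
print(proj(k,(.4405,-.105,.066))*1.5625,proj(k,(.4405,-.105,.036))*1.5625,robot.observe()['time'])
for c,s,l in blobs(mask(im,(20,120,80),(35,255,255)),60): print('yel',c*1.5625,s)
cv2.imwrite("pics/w8c.png",cv2.resize(im[90:330,120:360],(600,600),interpolation=2))
E
```

```text
place True 0.003208871827847015 [ 0.75297942 -1.39356149  1.04441976]
wrist terra [520.  58.] [ 274    0  130   74 1291] [0.5589 0.038 ]
wrist terra [357. 218.] [202 123  48  48 748] [ 0.4379 -0.0779]
wrist terra [421. 427.] [ 249  251   42   46 1522] [ 0.4923 -0.2714]
wrist terra [486. 532.] [300 331  20  22 206] [ 0.5592 -0.3933]
wrist terra [382. 533.] [225 334  36  15 366] [ 0.4541 -0.3938]
[356.37667705 266.46425514] [359.60656444 256.93676344] 27.775
yel [346.0643797  241.16776316] [208 140  28  30 665]
```

View pics/w8c.png

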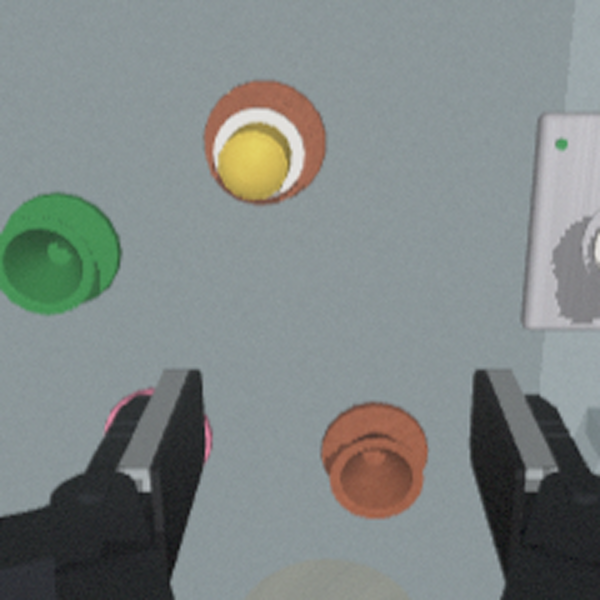

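The light is in the holder but the holder has moved about 18 mm from where it stood. I check that its parts are on one axis, i.e. upright and home.

```bash
cat > chk.py <<'E'
from h import *
def chk(k,im,x0,x1,y0,y1,cap=((18,100,60),(38,255,255))):
    hsv=cv2.cvtColor(im,cv2.COLOR_BGR2HSV);sub=np.zeros(im.shape[:2],bool);sub[y0:y1,x0:x1]=True
    t=(mask(im,(0,80,60),(14,255,255))>0)&sub
    w=(hsv[...,1]<45)&(hsv[...,2]>175)&sub; y=(mask(im,*cap)>0)&sub
    for n,m,z in(('foot',t,.004),('ring',w,.035),('cap',y,.050)):
        pts=np.argwhere(m)[:,::-1].astype(np.float32);h=cv2.convexHull(pts);e=cv2.fitEllipse(h)
        print(n,np.array(e[0])*1.5625,np.array(e[1]),cast(k,e[0],z)[:2].round(4))
    s=cast(k,(0,0),0)
E
python3 - <<'E'
from chk import *
k=cam("wrist");im=cv2.imread("pics/w8.png")
chk(k,im,195,260,115,180)
# reference: flat in holder at start
k1=tuple(np.load("w1.npy",allow_pickle=True));chk(k1,cv2.imread("pics/w1.png"),175,235,92,150,((0,0,40),(180,60,120)))
print(robot.observe()['ft_force'])
S=cam("side");C=cam("scene");a=robot.grab_frame("side");c=robot.grab_frame("scene")
for kk,i in((S,a),(C,c)):
    for b,s,l in blobs(mask(i,(20,120,80),(35,255,255)),30): print(b,s,cast(kk,b,.05)[:2])
cv2.imwrite("pics/s9.png",cv2.resize(np.hstack([a[195:265,210:310],c[135:205,200:300]]),(800,280),interpolation=2))
E
```

```text
foot [352.09288597 228.88460159] [48.22838593 48.60945129] [ 0.4315 -0.0882]
ring [348.56731892 235.5764389 ] [35.44537354 36.50647354] [ 0.4316 -0.088 ]
cap [345.93968391 241.31376743] [27.80978966 31.08442497] [ 0.4312 -0.0895]
foot [320.1782465 188.8876915] [49.40925217 50.62938309] [ 0.4377 -0.1059]
ring [314.33181763 192.86205769] [35.90493774 38.60311127] [ 0.4381 -0.106 ]
cap [324.22845364 197.40406275] [38.63763809 49.39779663] [ 0.4477 -0.1078]
[ 0.60513572  0.03234792 -0.99515478]
[199.83050847 154.24576271] [195 148  11  13 118] [0.55332286 0.20667861]
[240.98913043 225.36956522] [235 218  13  16 184] [ 0.43187886 -0.08805864]
[258.5982906 172.5042735] [254 166  10  14 117] [ 0.42992243 -0.08937207]
[357.60526316 239.26315789] [354 234   9  13  76] [0.56032394 0.20724289]
```

View pics/s9.png

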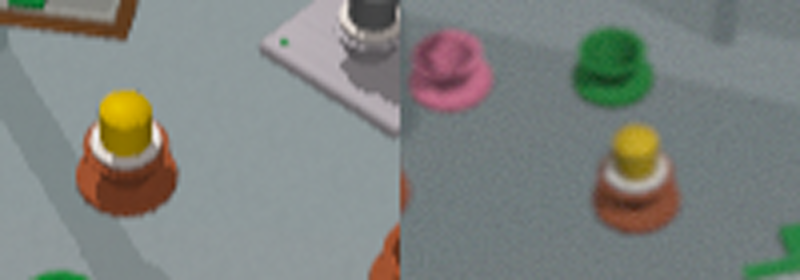

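Both views show the light upright on the holder's axis at (0.4315,-0.088), so this looks like the announced knock. I touch the cap lightly to confirm it is home (cap top should be at 68 mm).

```bash
cat >> h.py <<'E'
def press(p,zo,rot):
    robot.set_gripper(0);robot.move_pose([p[0],p[1],.21],rot);at(p,zo+.052+.0726+.012,rot,.15)
    for _ in (0,1):
        g=at(p,zo+.052+.0726-.004,rot,.02,guard=8);o=robot.observe();print('press',g,'top-expected mm',(o['tool_pos'][2]-.0726-zo-.052)*1e3,o['ft_force'])
        at(p,zo+.052+.0726+.008,rot,.1)
    at(p,.21,rot,.2)
E
python3 - <<'E'
from h import *
r=[180,0,90]
press([.4315,-.0883],.016,r)
robot.set_gripper(.046)
robot.move_pose([.47,-.10,.33],r)
from chk import chk
k,im=holders("wrist","w10");chk(k,im,195,260,115,180)
print(robot.observe()['time'])
E
```

```text
press False top-expected mm -3.8245571944940866 [-0.95545933  2.283719    3.92363799]
press True top-expected mm -3.9122083581664064 [-0.54483497  0.13241285  4.00111079]
wrist terra [518.  58.] [ 272    0  130   73 1279] [0.5587 0.0379]
wrist terra [357. 217.] [201 122  49  49 754] [ 0.4379 -0.0777]
wrist terra [420. 426.] [ 248  251   42   45 1512] [ 0.4922 -0.2714]
wrist terra [381. 532.] [225 333  36  16 400] [ 0.4539 -0.3949]
foot [351.33287907 227.96065807] [48.15555191 48.50942993] [ 0.4323 -0.0885]
ring [347.85535336 234.3120575 ] [34.96270752 36.33502579] [ 0.4325 -0.0881]
cap [345.23921013 239.99378681] [27.71787071 30.69622231] [ 0.4319 -0.0896]
33.2167
```

The light is home and unmoved. Now the second light.

```bash
python3 - <<'E'
from h import *
robot.move_pose([.5,.1,.33],ROT)
pick([.5565,.2116],.010,ROT,.24,op=.046)
r=[180,0,90]
robot.move_pose([.47,-.10,.33],r)
robot.move_pose([.52,-.265,.33],r)
k,im=holders("wrist","w11")
print(robot.observe()['time'],robot.observe()['gripper_width'])
E
```

```text
grip 0.030127838365921634 59.38674330711365 0.1092587960060256 37.1583
lifted w 0.030212838902454416
wrist terra [285.  28.] [148   0  58  34 927] [ 0.4399 -0.1069]
wrist terra [364. 254.] [ 210  139   47   48 1796] [ 0.4928 -0.2716]
wrist terra [499. 396.] [299 235  33  43 520] [ 0.6123 -0.4033]
wrist terra [300. 398.] [185 242  24  33 176] [ 0.4318 -0.4061]
40.3333 0.0297718317612512
```

View pics/w11b.png

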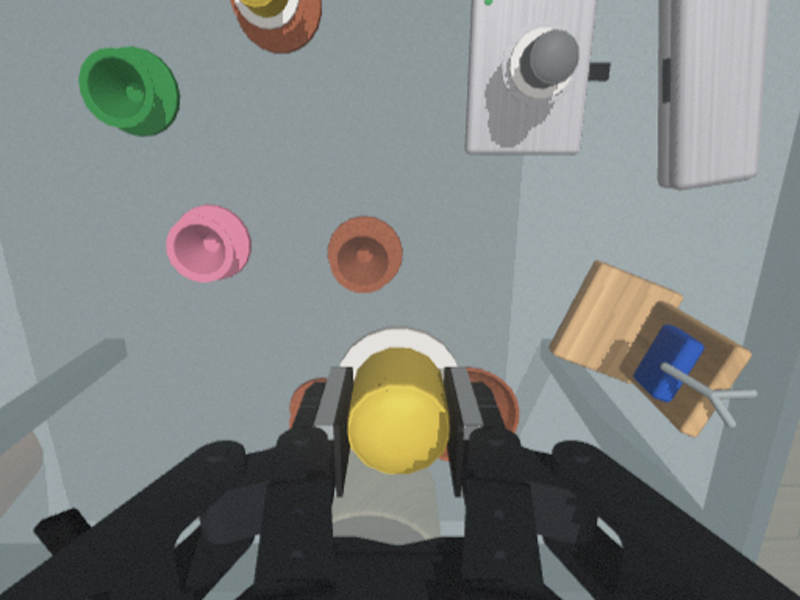

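The second light is held upright and the empty holder is clear at (364,254) px. I place it at (0.493,-0.2708).

```bash
python3 - <<'E'
from h import *
from chk import chk
r=[180,0,90];p=[.493,-.2708]
place(p,.016,r,.21)
robot.move_pose([.52,-.265,.33],r)
k,im=holders("wrist","w12");chk(k,im,200,265,125,190)
print(robot.observe()['time'])
E
```

```text
place True 0.0013676505618785556 [-1.59178312 -1.77437511  2.86233316]
wrist terra [285.  27.] [148   0  58  33 920] [ 0.4398 -0.107 ]
wrist terra [369. 240.] [211 138  47  48 741] [ 0.4968 -0.2605]
wrist terra [451. 416.] [ 263  235   51   61 2394] [ 0.5697 -0.4237]
wrist terra [332. 413.] [ 198  242   31   46 1003] [ 0.4597 -0.4214]
foot [365.35906792 252.38318443] [47.31580734 47.81084442] [ 0.4929 -0.2734]
ring [363.0469799  260.52005291] [34.70718765 35.54273224] [ 0.4932 -0.273 ]
cap [361.47646904 266.98536873] [27.26648521 30.84922028] [ 0.493  -0.2744]
43.9667
```

Everything lines up on one axis at (0.493,-0.273). I tap the cap to check it is home, then close the lid.

```bash
python3 - <<'E'
from h import *
r=[180,0,90]
press([.4931,-.2727],.016,r)
robot.move_pose([.5,-.1,.35],r)
robot.set_gripper(.05)
robot.move_pose([.5,.1,.38],ROT)
a=arc(1.73);robot.move_pose([a[0],a[1],a[2]+.09],ROT)
print('touch',robot.line_to(a,vel=.1,guard=12))
robot.set_gripper(0);o=robot.observe();print(o['gripper_width'],o['gripper_force'],o['ft_force'],o['tool_pos'],o['time'])
if .018<o['gripper_width']<.027:
    print(swing(np.arange(1.62,.05,-.11)))
    print(swing([0.0],.05));print('g',robot.line_to(arc(-.02),vel=.02,guard=15));print(robot.observe()['ft_force'],robot.observe()['tool_pos'])
    robot.set_gripper(.05);b=arc(0);robot.line_to([b[0],b[1],.2],vel=.15)
    robot.move_pose([.45,.15,.33],ROT)
    k=cam("wrist");im=robot.grab_frame("wrist");cv2.imwrite("pics/w13.png",im);cv2.imwrite("pics/w13b.png",cv2.resize(im,(800,600),interpolation=2))
    print(robot.observe()['time'])
E
```

```text
press False top-expected mm -3.7997632620962936 [-1.67473632  2.14672005  4.51288203]
press True top-expected mm -3.910098861455068 [-0.72968933  1.84592893  4.52815206]
touch False
0.022763853270066157 58.887455463409424 [0.66228725 0.6080952  4.73317613] [0.63311482 0.27137484 0.2898915 ] 53.4167
True
True
g True
[-6.30855532 -2.5019804  11.72549618] [0.41292226 0.12562136 0.10624791]
61.0667
```

View pics/w13b.png

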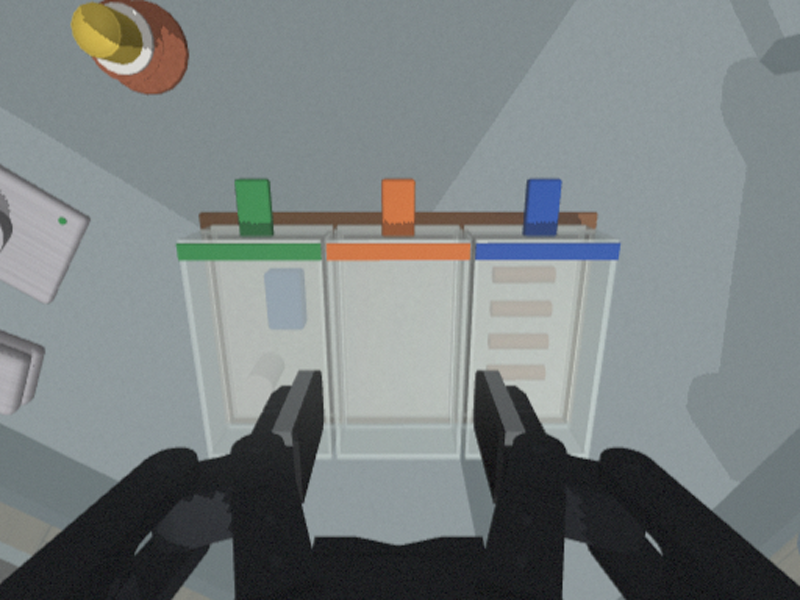

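The orange lid is shut level with its neighbours: its strip at (398,251) lines up with theirs, and the compartment is empty. I press the tab once more, then do a final check of the lights.

```bash
python3 - <<'E'
from h import *
robot.set_gripper(0);b=arc(0)
robot.move_pose([b[0],b[1],.2],ROT);robot.line_to([b[0],b[1],.14],vel=.1)
print(robot.line_to([b[0],b[1],.122],vel=.02,guard=12),robot.observe()['tool_pos'][2]-.0726)
robot.line_to([b[0],b[1],.25],vel=.15)
robot.move_pose([.42,.05,.38],ROT)
S=cam("side");C=cam("scene");a=robot.grab_frame("side");c=robot.grab_frame("scene")
for kk,i in((S,a),(C,c)):
    for q,s,l in blobs(mask(i,(20,120,80),(35,255,255)),30): print(q,s,cast(kk,q,.05)[:2].round(4))
cv2.imwrite("pics/f.png",cv2.resize(a[140:340,120:420],(800,533),interpolation=2));print(robot.observe()['time'])
E
```

```text
True 0.055293714184585396
[240.94086022 225.43548387] [235 218  13  16 186] [ 0.4316 -0.0881]
[317.82110092 252.46330275] [311 244  15  18 218] [ 0.4923 -0.2727]
[188.48717949 171.73504274] [183 166  11  13 117] [ 0.491  -0.2752]
[258.56637168 172.46017699] [254 166  10  14 113] [ 0.4298 -0.0895]
65.325
```

View pics/f.png

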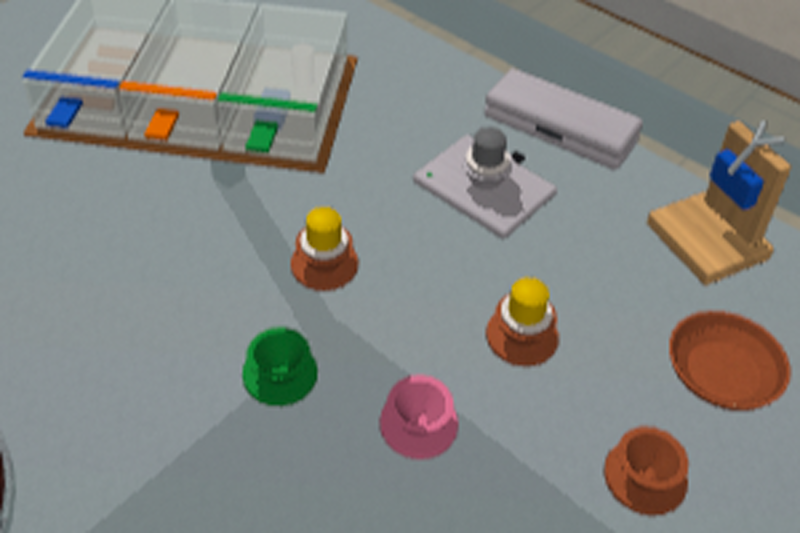

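The final picture shows both yellow lights upright in terracotta holders, at (324,230) and (528,300). The flat light is in the charger at (488,150), all lids are shut, and the dish, glasses case and clip stand are where they were.

```bash
python3 -c "
from plant import robot
print(robot.job_done())"
```

```text
the job is handed in; nothing more can be done
None
```

I handed the job in at about 65 s: the flat light is in the charger's well, both charged lights (only two were present) are upright and home in their own terracotta holders, and the orange lid is shut again; one holder shifted about 18 mm mid-run, probably the announced knock.

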